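Shift the power feeder into the green speed

ROBOT

A 6-joint arm with a two-finger parallel gripper is mounted at the origin on the work surface. World frame = base frame: x ahead of the robot, y to its left, z up, the work surface at z = 0. Lengths are in m, angles in rad, forces in N, time in s.
With the tool pointing down it reaches from about 0.35 to 0.975 m from the base axis. Payload 4.9 kg.
Tool frame: the origin (TCP) lies on the centre line of the jaws, within the pads' length; the fingertips stand manip.tcp_to_tips ahead of it and the grasp point (between the pads) is the TCP (manip.tcp_to_tips is the distance from the TCP to the fingertips, in m); y points along the fingers, z is the direction in which the jaws open and shut, and the axes are right-handed (so a half turn about y gives the same grasp; the last joint's range is limited). The gripper opens to 85 mm and grips with 20 to 120 N. Pads are 22 mm wide; open, the fingers measure 114 mm over their backs; the gripper's body (76 mm by 85 mm) begins 54 mm behind the grasp point. The pads swing forward as they close: fully open they stand 13 mm farther back than shut.
Start: joints at [-1.405, 0.053, 1.613, -0, 1.476, -0.119], TCP at [0.176, -0.6, 0.25] pointing down, gripper open.
Joint ranges: [-3.01, 3.01], [-1.01, 2.22], [0.06, 2.58], [-1.02, 4.17], [0.09, 2.62], [-3.14, 3.14]. Speed limits (rad/s): [2.57, 2.57, 3.14, 3.14, 3.14, 3.14].

INTERFACE

Orientations are given as a unit quaternion [w, x, y, z].
In Python, from plant import manip gives the robot as it stands.
- The arm moves only by the tool apply_moves, never from a script. Its argument "moves" is a list of rows, each a list of 7 numbers: the gripper's target within -1 to 1 (shut at 1, half-way at 0, fully open at -1), then the shift along the tool's x, y, z in mm, then the turn, a rotation vector about the tool's x, y, z in degrees. A call has 1 to 20 rows; each row shifts and turns the commanded pose from where the row before left it, along the tool's axes as they then stand; what a row does not reach is not made up. A row lasts 1/10 s, in which the tool goes at most 50 mm and 8.59 degrees, less where a joint would pass 70% of its speed; a pose out of reach is approached as far as the arm can. A call with a gripper value outside its range is refused whole. The fingers move at their own pace and stop on an object; the grip force is fixed at half the most. Time passes only in rows, so rows that do not move let the fingers close. It gives the time, the measured TCP pose, the force and the opening at its end, in the units of the state.
- manip.state(): the state, without advancing time (a new reading comes with each control period).
- manip.grab_frame(name): name is "side" or "top" or "wrist"; returns the picture (400x640x3 uint8, blue, green, red); there is no depth.
- manip.calibration(name): a dict with "mtx" (3x3 intrinsics, pixels), "distortion" ([k1, k2, p1, p2, k3] as OpenCV has them; the pictures are not rectified), "T" (4x4, takes a point from camera to world coordinates); the wrist camera has in their place "T_tool_cam" (4x4, takes a point from camera to tool coordinates, whose origin is the TCP and whose axes are the tool frame's). Camera axes: x right, y down, z forward; pixel columns grow to the right and rows downward; lengths in m; the calibration is good to about 2 mm. A picture is of the moment at which its call begins: read the wrist's pose just before it. calibration takes no time and is no camera call.
- manip.job_done(): hands the job in, once; it reports no verdict.
The state is a dict: "time": time; "joint_pos": joint angles; "joint_vel": joint speeds; "joint_efforts": joint torques, N m; "tool_pos": TCP position; "tool_rot": TCP orientation; "contact_force": force on the tool from outside, world axes, zero at the start; "ft_torque": the same for the moment, N m; "gripper_width": opening from 0.0 (shut) to 1.0 (fully open).
Only numpy, scipy, OpenCV 4.12 (cv2) and the standard library are available. Lean on these libraries where they do the work, as an engineer would, in place of code of your own. Each camera call takes 0.05 s, during which the arm holds its last target. There are 200 camera calls.

TASK

Push the black-knobbed lever of the feeder's gearbox out of its middle parking slot, across the gate and fully home into the slot marked with the green disc, without running it into any other coloured slot on the way and without forcing it. Just push it with the fingers, and leave the things lying around on the bench where they are.

Things in the scene. Friction and masses are not known exactly. Their poses are not given: they have to be found in the camera images.
- gearbox: grey gearbox of a roller power feeder, fixed to the bench: 160 mm (x) by 170 mm (y), flat aluminium gate plate on top, its upper face 118 mm above the bench. Origin: centre of the underside; x points to the finned dark steel motor (on the side away from the robot, under 110 mm high), y to the two rubber rollers (left, under 95 mm high), z up. Its place and yaw differ each time.
- gate (a point): centre of the gate, on the plate's upper face, axes as the gearbox. Stem paths from here: cross channel at x = 0, y -25 to +25 mm; columns at y = +25 and -25 mm, x -20 to +20 mm, their four ends being the speed slots; middle parking slot at y = 0, x -20 to 0 mm (solid plate opposite it). Slots 16 mm wide: the 10 mm stem has 3 mm play each side. Plate and end stops are rigid.
- lever: selector lever: straight steel stem, 10 mm diameter, with a black ball knob of 32 mm diameter, rocking both ways about a pivot. Origin: the pivot, under the gate's centre, 30 mm above the bench; z runs up the stem. No spring: it stays where it is left; about 3 N at the knob moves it along the gate. It starts in the parking slot, leaning to gearbox -x.
- lever_knob (a point): centre of the black ball knob, 160 mm up the stem from the pivot (190 mm above the bench upright, about 180 mm fully leaned). It moves about 1.95 times as far as the stem in the gate: fully in a speed slot it is about 37 mm from the gate's centre along x and 47 mm along y (gearbox axes).
- lever_stem (a point): point on the stem's axis at the level of the gate plate, 82 mm up the stem from the pivot: shows where the stem stands in the gate (at the end stops about 20 mm from x = 0 and 24 mm from y = 0 in the gearbox frame).
- disc_green: green disc, 20 mm across and 2 mm thick, let onto the gate plate just beyond the end of one of the four speed slots; origin at the centre of its underside, at x = +48 or -48 mm and y = +25 or -25 mm in the gearbox frame. Which slot has which colour differs each time.
- disc_red: red disc, 20 mm across and 2 mm thick, let onto the gate plate just beyond the end of one of the four speed slots; origin at the centre of its underside, at x = +48 or -48 mm and y = +25 or -25 mm in the gearbox frame. Which slot has which colour differs each time.
- disc_yellow: yellow disc, 20 mm across and 2 mm thick, let onto the gate plate just beyond the end of one of the four speed slots; origin at the centre of its underside, at x = +48 or -48 mm and y = +25 or -25 mm in the gearbox frame. Which slot has which colour differs each time.
- disc_blue: blue disc, 20 mm across and 2 mm thick, let onto the gate plate just beyond the end of one of the four speed slots; origin at the centre of its underside, at x = +48 or -48 mm and y = +25 or -25 mm in the gearbox frame. Which slot has which colour differs each time.
- glue: white glue bottle with red cap, 60 mm across, 145 mm high, standing loose beside the gearbox; origin at the centre of its underside. Bystander.
- offcut: beech offcut 90 x 140 x 24 mm lying loose between robot and gearbox; origin at the centre of its underside. Bystander.
- rule: folded yellow rule 30 x 230 x 14 mm lying loose between robot and gearbox; origin at the centre of its underside. Bystander.

How it is judged:
By the outcome, as a careful person would: the job done as asked, in the order asked, and still so for the second after the job is handed in, with the robot touching nothing.
It also fails if it takes over 51 s, if anything falls off the work surface, if the arm or the gripper's body presses on something with over 40 N, if the wrist force passes 120 N, or if a joint passes its speed limit or range.

## Working session

There is one attempt and no reset: what is moved stays moved. The work goes in short steps, Python scripts to look and compute and a tool call to move; the robot and the scene stay as the last step left them, time stands still between calls to the robot, and variables do not carry over. Pictures are saved under pics/ and viewed, about 8 in all and at most 12, crops included, and the job is handed in when it is done.

Besides the shell and the picture viewer there is one more tool, called after "Call:" by a JSON object that holds its "method" and its "body". apply_moves: Moves the arm, as the interface text tells. Its arguments: {"type":"object","properties":{"moves":{"type":"array","items":{"type":"array","items":{"type":"number"}}}},"required":["moves"]}

```bash
mkdir -p pics
python3 - <<'E'
from plant import manip
import cv2,numpy as np
print(manip.state()); print(manip.tcp_to_tips)
for n in("top","side"):
    f=manip.grab_frame(n); cv2.imwrite(f"pics/{n}0.png",f)
    c=manip.calibration(n); print(n,c["mtx"].round(1).tolist(),np.round(c["distortion"],4),c["T"].round(3).tolist())
print(manip.calibration("wrist"))
E
```

```text
{'time': 0.0, 'joint_pos': array([-1.40504335e+00,  5.33430695e-02,  1.61425706e+00,  2.10173786e-06,
        1.47598702e+00, -1.19007932e-01]), 'joint_vel': array([-0.0001716 , -0.0008392 , -0.00132693, -0.00067925,  0.0007223 ,
        0.00043476]), 'joint_efforts': array([-9.43952473e-04, -3.93683982e+01, -3.70180714e+01, -1.64454414e-04,
        6.89217442e-03, -1.57369209e-05]), 'tool_pos': array([ 0.17548216, -0.59926969,  0.24909358]), 'tool_rot': array([ 0.10032251, -0.10035399,  0.70065623, -0.69924625]), 'contact_force': array([ 0.46751321, -0.14840213, -0.11071766]), 'ft_torque': array([ 0.00103256,  0.07146499, -0.0289326 ]), 'gripper_width': 0.9953167672832721}
0.019
top [[388.1, 0.0, 315.9], [0.0, 388.1, 203.6], [0.0, 0.0, 1.0]] [-0.0396  0.      0.      0.      0.    ] [[0.017, -0.993, 0.117, 0.424], [-1.0, -0.018, -0.003, -0.03], [0.005, -0.117, -0.993, 0.921], [0.0, 0.0, 0.0, 1.0]]
side [[514.9, 0.0, 325.3], [0.0, 514.9, 194.0], [0.0, 0.0, 1.0]] [0.0504 0.     0.     0.     0.    ] [[-0.818, -0.427, 0.384, 0.178], [-0.574, 0.622, -0.532, 0.443], [-0.012, -0.656, -0.754, 0.829], [0.0, 0.0, 0.0, 1.0]]
{'mtx': array([[285.27968441,   0.        , 318.62149785],
       [  0.        , 285.27968441, 198.24685019],
       [  0.        ,   0.        ,   1.        ]]), 'distortion': array([0.00594191, 0.        , 0.        , 0.        , 0.        ]), 'T_tool_cam': array([[ 1.02629466e-04,  9.51083597e-01,  3.08933618e-01,
        -7.88347081e-02],
       [-4.99093067e-05, -3.08933615e-01,  9.51083603e-01,
        -1.22531427e-01],
       [ 9.99999993e-01, -1.13027865e-04,  1.57622309e-05,
        -1.87083434e-04],
       [ 0.00000000e+00,  0.00000000e+00,  0.00000000e+00,
         1.00000000e+00]])}
```

View pics/top0.png

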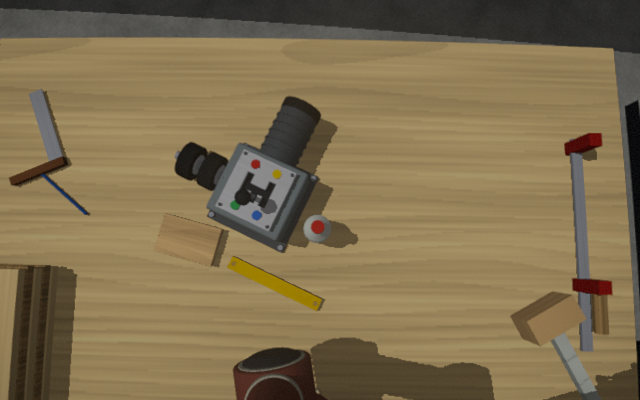

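View pics/side0.png

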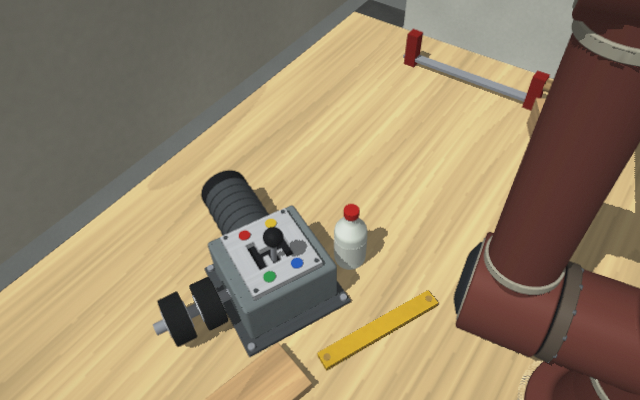

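Top: discs red (256,164), yellow (277,174), green (236,205), blue (257,215), knob about (243,198); side: knob (273,237), green (269,276). Green is therefore the near, left slot (-x,+y). I'll measure these next.

```bash
cat > h.py <<'E'
import cv2,numpy as np
from plant import manip
from scipy.spatial.transform import Rotation as R
def cam(n,s=None):
    c=manip.calibration(n)
    if n!="wrist": return c,c["T"]
    T=np.eye(4);q=s["tool_rot"];T[:3,:3]=R.from_quat([q[1],q[2],q[3],q[0]]).as_matrix();T[:3,3]=s["tool_pos"]
    return c,T@c["T_tool_cam"]
def ray(c,T,p):
    u=cv2.undistortPoints(np.float64([[p]]),c["mtx"],np.float64(c["distortion"]))[0,0]
    return T[:3,3],T[:3,:3]@np.r_[u,1]
def plane(c,T,p,z):
    o,d=ray(c,T,p);return o+d*(z-o[2])/d[2]
def tri(rs):
    A=0;b=0
    for o,d in rs:
        d=d/np.linalg.norm(d);P=np.eye(3)-np.outer(d,d);A=A+P;b=b+P@o
    return np.linalg.solve(A,b)
def blobs(f,box):
    x0,y0,x1,y1=box;h=cv2.cvtColor(f,cv2.COLOR_BGR2HSV)[y0:y1,x0:x1];o={}
    for k,lo,hi in(("green",45,80),("red",-8,8),("yellow",22,32),("blue",100,125)):
        H=h[...,0].astype(int);H=np.where((H>150)&(lo<0),H-180,H)
        m=((H>=lo)&(H<=hi)&(h[...,1]>130)&(h[...,2]>70)).astype(np.uint8)
        n,_,st,ce=cv2.connectedComponentsWithStats(m);
        if n>1:
            i=1+st[1:,4].argmax();o[k]=(ce[i]+[x0,y0],st[i,4])
    m=(h[...,2]<45).astype(np.uint8);m=cv2.morphologyEx(m,cv2.MORPH_OPEN,cv2.getStructuringElement(cv2.MORPH_ELLIPSE,(11,11)))
    n,_,st,ce=cv2.connectedComponentsWithStats(m)
    o["knob"]=[(ce[i]+[x0,y0],st[i]) for i in range(1,n)]
    return o
E
python3 - <<'E'
from h import *
t=cv2.imread("pics/top0.png");s=cv2.imread("pics/side0.png")
bt=blobs(t,(225,150,295,228));bs=blobs(s,(222,212,322,292));print(bt["knob"],bs["knob"])
ct,cs=cam("top"),cam("side");P={}
for k in("green","red","yellow","blue"):
    P[k]=tri([ray(*ct,bt[k][0]),ray(*cs,bs[k][0])]);print(k,bt[k],bs[k][0],P[k].round(4),plane(*ct,bt[k][0],.12).round(4),plane(*cs,bs[k][0],.12).round(4))
g=sum(P.values())/4;x=P["red"]+P["yellow"]-P["green"]-P["blue"];print(g,"yaw",np.degrees(np.arctan2(x[1],x[0])))
cv2.imwrite("pics/z.png",np.hstack([cv2.resize(t[140:240,210:310],(400,400),interpolation=2),cv2.resize(s[200:300,222:322],(400,400),interpolation=2)]))
E
```

```text
[(array([242.7245509, 197.       ]), array([ 11,  40,  15,  15, 167], dtype=int32))] [(array([277.37037037, 241.64814815]), array([ 50,  24,  12,  12, 108], dtype=int32))]
green (array([234.39583333, 204.85416667]), np.int32(48)) [268.86516854 276.21348315] [0.5126 0.1372 0.1204] [0.5125 0.1372 0.12  ] [0.513  0.1371 0.12  ]
red (array([255.28333333, 163.73333333]), np.int32(60)) [243.9625 234.8625] [0.6007 0.097  0.1191] [0.6004 0.0968 0.12  ] [0.6002 0.0974 0.12  ]
yellow (array([276.5       , 173.86206897]), np.int32(58)) [270.20253165 222.92405063] [0.5798 0.0516 0.1194] [0.5795 0.0515 0.12  ] [0.5795 0.052  0.12  ]
blue (array([256.18965517, 214.89655172]), np.int32(58)) [296.43956044 262.51648352] [0.4925 0.0911 0.1197] [0.4924 0.091  0.12  ] [0.4924 0.0913 0.12  ]
[0.54637378 0.09422233 0.11963822] yaw -24.459946118992608
```

View pics/z.png

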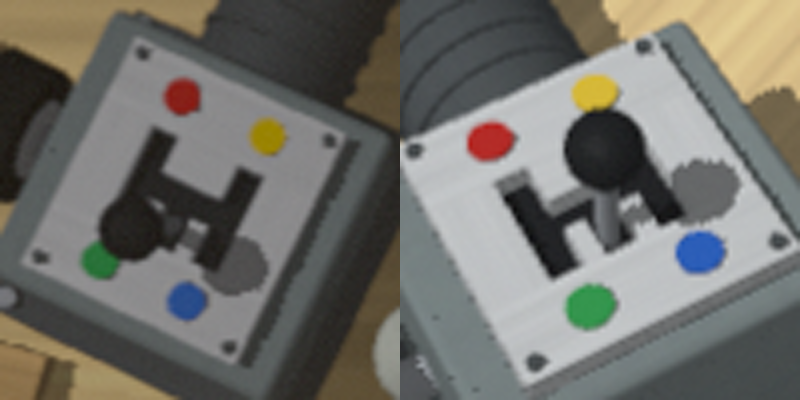

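Zoom: knob at top (242.5,197) and side (273,237). The stem stands in the parking slot, and red/yellow are on the motor side. So the path is +x, then +y, then -x. Next I work out the approach moves.

```bash
cat >> h.py <<'E'
G=np.array([.5466,.0941,.118]);yaw=np.radians(-24.4)
GX=np.array([np.cos(yaw),np.sin(yaw),0]);GY=np.array([-np.sin(yaw),np.cos(yaw),0]);GZ=np.array([0,0,1.])
B=np.c_[GX,GY,GZ]
def rel(p): return ((np.asarray(p)-G)@B*1000).round(1)
def pose(s=None):
    s=s or manip.state();q=s["tool_rot"];return s["tool_pos"],R.from_quat([q[1],q[2],q[3],q[0]]).as_matrix()
E
python3 - <<'E'
from h import *
print("knob rel",rel(tri([ray(*cam("top"),(242.5,197)),ray(*cam("side"),(273.2,237))])))
p,M=pose();print(M.round(3),rel(p))
for sg in(1,-1):
    W=np.c_[np.cross(-GZ,sg*GX),-GZ,sg*GX]
    print(sg,"turn",R.from_matrix(M.T@W).as_rotvec(degrees=True).round(1),"tool x in gearbox",(B.T@W[:,0]).round(2))
    for rx,ry,rz in((-95,0,152),):
        print("shift now tool",(M.T@(G+B@[rx/1e3,ry/1e3,rz/1e3]-p)*1000).round(0))
E
```

```text
knob rel [-29.8   1.8  69.7]
[[-0.96  -0.     0.281]
 [-0.281  0.002 -0.96 ]
 [-0.    -1.    -0.002]] [ -51.5 -784.8  131.2]
1 turn [  0.1 -49.3  -0.1] tool x in gearbox [ 0. -1.  0.]
shift now tool [-479.  -20. -623.]
-1 turn [1.000e-01 1.307e+02 1.000e-01] tool x in gearbox [-0.  1.  0.]
shift now tool [-479.  -20. -623.]
```

Call:
{"method": "apply_moves", "body": {"moves": [[1,-44,-4,-20,0,0,0],[1,-44,-4,-20,0,0,0],[1,-44,-4,-20,0,0,0],[1,-44,-4,-20,0,0,0],[1,-44,-4,-20,0,0,0],[1,-44,0,-20,0,0,0],[1,-44,0,-20,0,0,0],[1,-44,0,-20,0,0,0],[1,-12,0,-42,0,0,0],[1,-12,0,-42,0,0,0],[1,-12,0,-42,0,0,0],[1,-12,0,-42,0,0,0],[1,-12,0,-42,0,0,0],[1,-12,0,-42,0,0,0],[1,-12,0,-42,0,0,0],[1,-12,0,-42,0,0,0],[1,-12,0,-42,0,0,0],[1,-12,0,-42,0,0,0],[1,-7,0,-43,0,0,0],[1,0,0,0,0,0,0]]}}

```text
time: 2.1
tool_pos: [0.459, 0.1366, 0.2698]
tool_rot: [0.102, -0.103, 0.7, -0.699]
contact_force: [0.2, -0.0, 0.1]
gripper_width: -0.0
```

Call:
{"method": "apply_moves", "body": {"moves": [[1,0,0,0,0,-8.2,0],[1,0,0,0,0,-8.2,0],[1,0,0,0,0,-8.2,0],[1,0,0,0,0,-8.2,0],[1,0,0,0,0,-8.2,0],[1,0,0,0,0,-8.3,0],[1,0,0,0,0,0,0]]}}

```text
time: 2.8
tool_pos: [0.4602, 0.1318, 0.2698]
tool_rot: [0.382, -0.383, 0.595, -0.595]
contact_force: [0.1, -0.1, 0.0]
gripper_width: 0.0
```

```bash
cat > look.py <<'E'
from h import *
import sys
s=manip.state();p,M=pose(s);print("t",s["time"],"tcp rel",rel(p),"W",s["gripper_width"].round(3),"F",s["contact_force"].round(1),"\n",(B.T@M).round(2))
w=manip.grab_frame("wrist");d=manip.grab_frame("side")
cv2.imwrite(sys.argv[1],np.hstack([w[:400,120:520],cv2.resize(d[160:320,200:360],(400,400),interpolation=2)]))
E
python3 look.py pics/a1.png
```

```text
Traceback (most recent call last):
  File "look.py", line 3, in <module>
    s=manip.state();p,M=pose(s);print("t",s["time"],"tcp rel",rel(p),"W",s["gripper_width"].round(3),"F",s["contact_force"].round(1),"\n",(B.T@M).round(2))
                                                                         ^^^^^^^^^^^^^^^^^^^^^^^^
AttributeError: 'float' object has no attribute 'round'
```

```bash
sed -i 's/s\["gripper_width"\].round(3)/s["gripper_width"]/' look.py; python3 look.py pics/a1.png
```

```text
t 2.8 tcp rel [-94.3  -1.3 151.8] W 0.00015213567885452714 F [ 0.1 -0.1  0. ] 
 [[-0. -0.  1.]
 [-1. -0. -0.]
 [ 0. -1. -0.]]
```

View pics/a1.png

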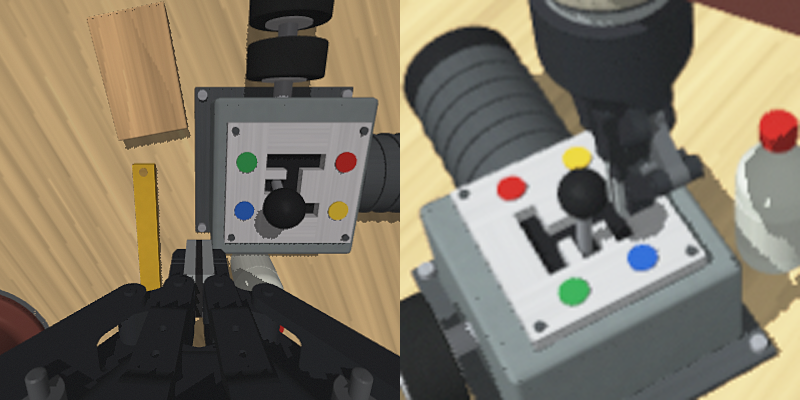

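Wrist view: fingers at (318,245), shut and clear on the -x side. Knob at (405,207), stem in the parking slot. I'll go down beside the knob and start the +x push.

Call:
{"method": "apply_moves", "body": {"moves": [[1,0,28,0,0,0,0],[1,0,28,0,0,0,0],[1,-1,28,0,0,0,0],[1,0,0,10,0,0,0],[1,0,0,8,0,0,0],[1,0,0,5,0,0,0],[1,0,0,5,0,0,0],[1,0,0,4,0,0,0],[1,0,0,4,0,0,0],[1,0,0,4,0,0,0],[1,0,0,4,0,0,0],[1,0,0,0,0,0,0]]}}

```text
time: 4.1
tool_pos: [0.501, 0.1155, 0.1865]
tool_rot: [0.383, -0.383, 0.594, -0.594]
contact_force: [-3.0, 1.6, 2.3]
gripper_width: -0.006
```

```bash
python3 look.py pics/a2.png
```

```text
t 4.1 tcp rel [-50.4   0.6  68.5] W -0.006296154296627812 F [-3.   1.6  2.3] 
 [[ 0. -0.  1.]
 [-1.  0.  0.]
 [-0. -1. -0.]]
```

View pics/a2.png

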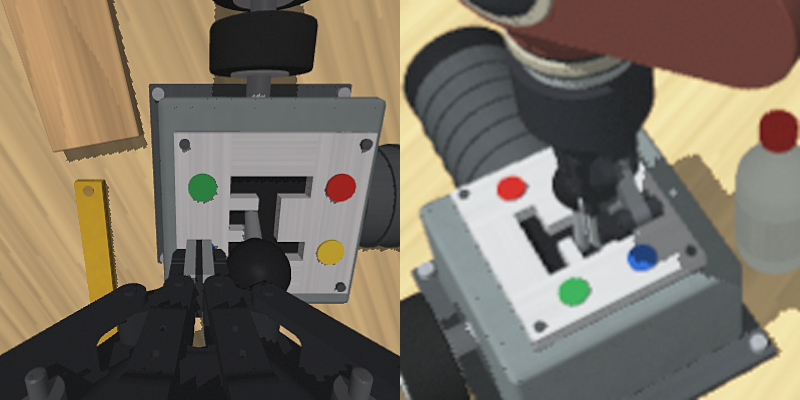

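Wrist view: the knob, at (379,267), is against the right finger. The stem base is still inside the parking slot and moving +x. Force is about 3.5 N, as expected.

Run:
```python
from h import *
s=manip.state();c=cam("wrist",s)
for z in(.186,.190):print(rel(plane(*c,(379,267),z)))
for p in((322,187),(461,187),(451,252)):print(rel(plane(*c,p,.12)))
```

```text
[-21.2   4.3  68. ]
[-22.2   6.7  72. ]
[-48.6  26.5   2. ]
[46.7 26.5  2. ]
[ 47.  -23.4   2. ]
```

Call:
{"method": "apply_moves", "body": {"moves": [[1,0,0,4,0,0,0],[1,0,0,4,0,0,0],[1,0,0,4,0,0,0],[1,0,0,4,0,0,0],[1,0,0,2,0,0,0],[1,0,0,2,0,0,0],[1,0,0,0,0,0,0]]}}

```text
time: 4.9
tool_pos: [0.5192, 0.107, 0.1862]
tool_rot: [-0.383, 0.383, -0.594, 0.594]
contact_force: [-2.4, 0.6, 2.4]
gripper_width: -0.005
```

```bash
python3 look.py pics/a3.png
```

```text
t 4.9 tcp rel [-30.3   0.4  68.2] W -0.004701995174685503 F [-2.4  0.6  2.4] 
 [[ 0.  0.  1.]
 [-1. -0.  0.]
 [ 0. -1.  0.]]
```

View pics/a3.png

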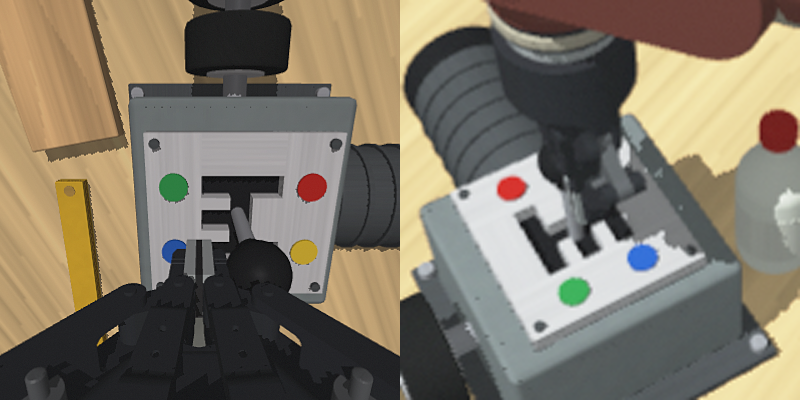

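Wrist view: the stem now stands in the cross channel (stem foot about (357,215)), with green at (294,187). Next I retreat, lift over, and come down on the -y side to push +y.

Call:
{"method": "apply_moves", "body": {"moves": [[1,0,0,-8,0,0,0],[1,0,0,-10,0,0,0],[1,0,-30,0,0,0,0],[1,0,-30,0,0,0,0],[1,28,0,25,0,0,0],[1,28,0,24,0,0,0],[1,0,0,0,0,0,0],[1,0,20,0,0,0,0],[1,0,20,0,0,0,0],[1,0,20,0,0,0,0],[1,-6,0,0,0,0,0],[1,-5,0,0,0,0,0],[1,-5,0,0,0,0,0],[1,-4,0,0,0,0,0],[1,-4,0,0,0,0,0],[1,-4,0,0,0,0,0],[1,-4,0,0,0,0,0],[1,0,0,0,0,0,0]]}}

```text
time: 6.8
tool_pos: [0.5375, 0.0727, 0.1865]
tool_rot: [-0.383, 0.383, -0.594, 0.594]
contact_force: [0.1, -0.2, -0.0]
gripper_width: -0.003
```

```bash
python3 look.py pics/a4.png
```

```text
t 6.8 tcp rel [  0.6 -23.2  68.5] W -0.0027611289397315845 F [ 0.1 -0.2 -0. ] 
 [[ 0.  0.  1.]
 [-1. -0.  0.]
 [ 0. -1.  0.]]
```

View pics/a4.png

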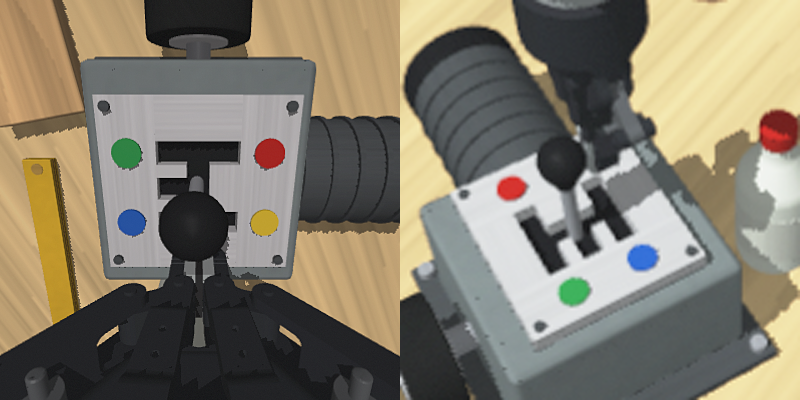

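Wrist view: stem upright in the cross channel at (317,190), knob at (313,226). The fingers are behind it and not touching yet. Pushing +y.

Call:
{"method": "apply_moves", "body": {"moves": [[1,-4,0,0,0,0,0],[1,-4,0,0,0,0,0],[1,-4,0,0,0,0,0],[1,-4,0,0,0,0,0],[1,-4,0,0,0,0,0],[1,-4,0,0,0,0,0],[1,-4,0,0,0,0,0],[1,-4,0,0,0,0,0],[1,-4,0,0,0,0,0],[1,0,0,0,0,0,0]]}}

```text
time: 7.9
tool_pos: [0.552, 0.1058, 0.1855]
tool_rot: [0.383, -0.383, 0.595, -0.594]
contact_force: [-0.7, -1.1, -0.5]
gripper_width: -0.001
```

```bash
python3 look.py pics/a5.png
```

```text
t 7.9 tcp rel [ 0.1 12.9 67.5] W -0.0013592144232630536 F [-0.7 -1.1 -0.5] 
 [[ 0. -0.  1.]
 [-1. -0.  0.]
 [ 0. -1. -0.]]
```

View pics/a5.png

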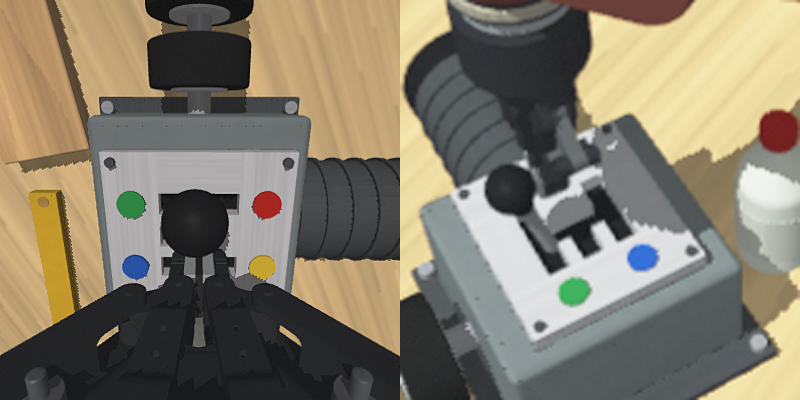

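Wrist view: knob at (314,223), moved +y with the fingers. In the side view the stem leans to the left column and is nearly at its end. I'll compute the position.

Run:
```python
from h import *
s=manip.state();c=cam("wrist",s)
a=cv2.imread("pics/a5.png")
for z in(.181,.185):print(rel(plane(*c,(314,223),z)))
b=blobs(np.hstack([np.zeros((400,120,3),np.uint8)+200,a[:,:400]]),(200,150,440,300))
for k in("green","red","yellow","blue"):print(k,rel(plane(*c,b[k][0],.12)))
# side + wrist triangulation
print(rel(tri([ray(*c,(314,223)),ray(*cam("side"),(200+110*.4,160+188*.4))])))
```

```text
[-2.3 37.9 63. ]
[-2.3 39.6 67. ]
green [-47.9  26.4   2. ]
red [47.4 26.2  2. ]
yellow [ 47.4 -23.4   2. ]
blue [-48.  -23.3   2. ]
[-2.1 38.9 67.2]
```

Call:
{"method": "apply_moves", "body": {"moves": [[1,-3,0,0,0,0,0],[1,-2,0,0,0,0,0],[1,-1,0,0,0,0,0],[1,0,0,0,0,0,0]]}}

```text
time: 8.4
tool_pos: [0.5545, 0.1108, 0.1861]
tool_rot: [0.383, -0.383, 0.594, -0.594]
contact_force: [0.1, -2.5, -1.2]
gripper_width: -0.002
```

Call:
{"method": "apply_moves", "body": {"moves": [[1,-1,0,0,0,0,0],[1,0,0,0,0,0,0]]}}

```text
time: 8.6
tool_pos: [0.555, 0.1117, 0.1862]
tool_rot: [0.383, -0.383, 0.594, -0.594]
contact_force: [-1.3, -3.5, -1.0]
gripper_width: 0.0
```

Call:
{"method": "apply_moves", "body": {"moves": [[1,-1,0,0,0,0,0],[1,0,0,0,0,0,0]]}}

```text
time: 8.8
tool_pos: [0.5555, 0.1126, 0.1863]
tool_rot: [0.383, -0.383, 0.594, -0.594]
contact_force: [-0.7, -3.5, -2.5]
gripper_width: 0.003
```

Call:
{"method": "apply_moves", "body": {"moves": [[1,-1,0,0,0,0,0],[1,0,0,0,0,0,0]]}}

```text
time: 9.0
tool_pos: [0.5558, 0.1134, 0.1862]
tool_rot: [-0.383, 0.383, -0.594, 0.594]
contact_force: [-1.7, -3.6, -1.8]
gripper_width: -0.003
```

```bash
python3 look.py pics/a6.png
```

```text
t 9.0 tcp rel [ 0.4 21.4 68.2] W -0.002990170034659557 F [-1.7 -3.6 -1.8] 
 [[ 0. -0.  1.]
 [-1. -0.  0.]
 [ 0. -1. -0.]]
```

View pics/a6.png

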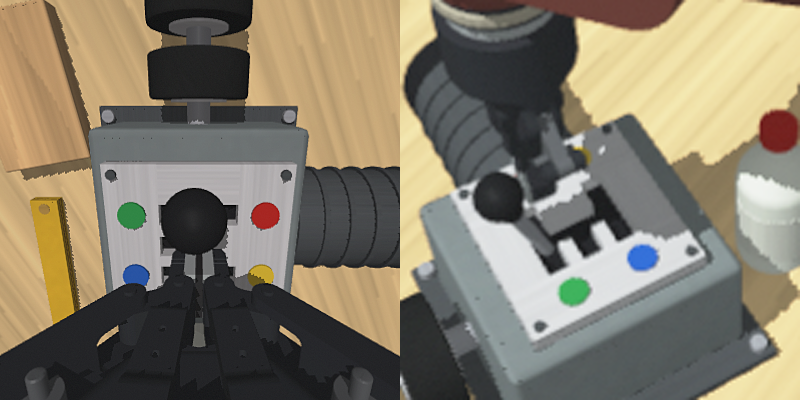

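Wrist view: knob at (314,221), fingers behind it. By the TCP offset the knob is at about y = 46 mm, so the stem is in the left column at x≈0. I'll go round to the +x side and push -x towards green.

Call:
{"method": "apply_moves", "body": {"moves": [[1,6,0,0,0,0,0],[1,6,0,0,0,0,0],[1,0,-30,0,0,0,0],[1,0,-30,0,0,0,0],[1,-18,0,26,0,0,0],[1,-18,0,26,0,0,0],[1,0,0,0,0,0,0],[1,0,20,0,0,0,0],[1,0,20,0,0,0,0],[1,0,20,0,0,0,0],[1,0,0,-8,0,0,0],[1,0,0,-8,0,0,0],[1,0,0,-6,0,0,0],[1,0,0,-4,0,0,0],[1,0,0,-4,0,0,0],[1,0,0,-4,0,0,0],[1,0,0,-4,0,0,0],[1,0,0,-4,0,0,0],[1,0,0,-4,0,0,0],[1,0,0,0,0,0,0]]}}

```text
time: 11.1
tool_pos: [0.5708, 0.1331, 0.1861]
tool_rot: [0.383, -0.383, 0.594, -0.594]
contact_force: [1.9, -0.8, 1.7]
gripper_width: -0.002
```

```bash
python3 look.py pics/a7.png
```

```text
t 11.1 tcp rel [ 5.9 45.5 68.1] W -0.0015143304547001152 F [ 1.9 -0.8  1.7] 
 [[ 0. -0.  1.]
 [-1. -0.  0.]
 [ 0. -1. -0.]]
```

View pics/a7.png

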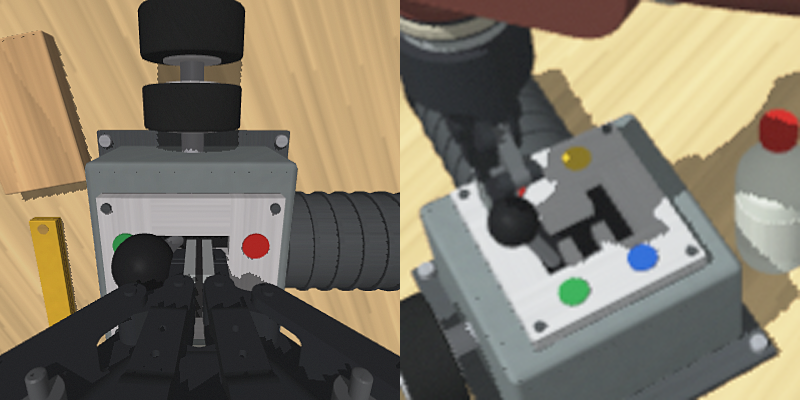

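Wrist view: the knob at (261,263) is pushed towards green by the left finger, at 2 N. The stem is entering the green slot, so I continue.

Call:
{"method": "apply_moves", "body": {"moves": [[1,0,0,-4,0,0,0],[1,0,0,-3,0,0,0],[1,0,0,-3,0,0,0],[1,0,0,-1,0,0,0],[1,0,0,0,0,0,0]]}}

```text
time: 11.7
tool_pos: [0.5607, 0.1374, 0.1856]
tool_rot: [0.383, -0.384, 0.594, -0.594]
contact_force: [2.6, -0.7, -1.8]
gripper_width: 0.001
```

Call:
{"method": "apply_moves", "body": {"moves": [[1,0,0,-1,0,0,0],[1,0,0,0,0,0,0]]}}

```text
time: 11.9
tool_pos: [0.5602, 0.1378, 0.1861]
tool_rot: [0.383, -0.383, 0.594, -0.594]
contact_force: [2.3, -1.1, -3.1]
gripper_width: -0.002
```

Call:
{"method": "apply_moves", "body": {"moves": [[1,0,0,-1,0,0,0],[1,0,0,0,0,0,0]]}}

```text
time: 12.1
tool_pos: [0.5593, 0.1382, 0.1863]
tool_rot: [-0.383, 0.383, -0.594, 0.594]
contact_force: [2.3, -1.7, -1.7]
gripper_width: -0.003
```

Call:
{"method": "apply_moves", "body": {"moves": [[1,0,0,-1,0,0,0],[1,0,0,0,0,0,0]]}}

```text
time: 12.3
tool_pos: [0.5584, 0.1387, 0.1864]
tool_rot: [-0.383, 0.383, -0.594, 0.594]
contact_force: [2.4, -2.0, -1.8]
gripper_width: -0.001
```

Call:
{"method": "apply_moves", "body": {"moves": [[1,0,0,-1,0,0,0],[1,0,0,0,0,0,0]]}}

```text
time: 12.5
tool_pos: [0.5575, 0.1391, 0.1864]
tool_rot: [-0.383, 0.383, -0.594, 0.594]
contact_force: [2.1, -2.0, -3.0]
gripper_width: 0.003
```

Call:
{"method": "apply_moves", "body": {"moves": [[1,0,0,-1,0,0,0],[1,0,0,0,0,0,0]]}}

```text
time: 12.7
tool_pos: [0.5566, 0.1395, 0.1863]
tool_rot: [0.383, -0.383, 0.594, -0.594]
contact_force: [2.9, -1.4, -1.7]
gripper_width: -0.001
```

```bash
python3 look.py pics/a8.png
```

```text
t 12.7 tcp rel [-9.7 45.5 68.3] W -0.000900856964162374 F [ 2.9 -1.4 -1.7] 
 [[ 0. -0.  1.]
 [-1. -0.  0.]
 [ 0. -1. -0.]]
```

View pics/a8.png

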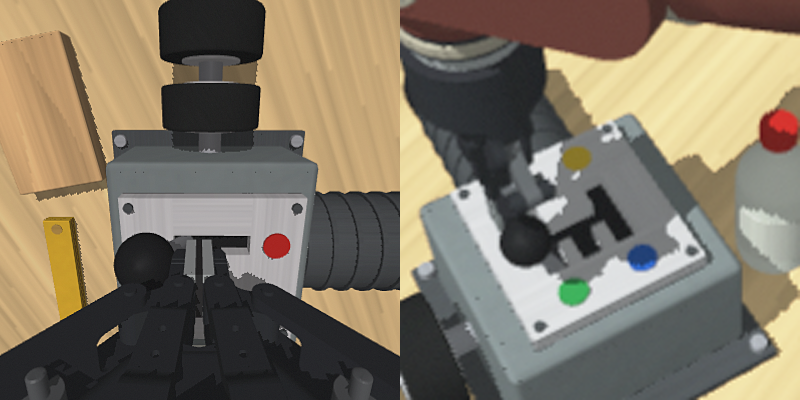

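Wrist view: knob at (266,260). Side view: knob at about (250,256). It is close to the end, and I'll check with triangulation.

Run:
```python
from h import *
s=manip.state();c=cam("wrist",s)
print(rel(tri([ray(*c,(265.5,260)),ray(*cam("side"),(250,256.4))])),rel(plane(*c,(265.5,260),.18)))
print(rel(plane(*cam("side"),(250,256.4),.18)))
print(rel(plane(*c,(396,246),.12)))
```

```text
[-37.4  46.5  58.8] [-37.1  49.5  62. ]
[-38.9  46.1  62. ]
[47.  26.3  2. ]
```

Call:
{"method": "apply_moves", "body": {"moves": [[1,0,0,-1,0,0,0],[1,0,0,0,0,0,0]]}}

```text
time: 13.0
tool_pos: [0.5557, 0.1399, 0.1863]
tool_rot: [-0.383, 0.383, -0.594, 0.594]
contact_force: [2.8, -1.9, -1.4]
gripper_width: 0.003
```

Call:
{"method": "apply_moves", "body": {"moves": [[1,0,0,-1,0,0,0],[1,0,0,0,0,0,0]]}}

```text
time: 13.2
tool_pos: [0.5551, 0.1401, 0.1863]
tool_rot: [-0.383, 0.383, -0.594, 0.595]
contact_force: [4.3, -2.9, -2.7]
gripper_width: -0.006
```

Call:
{"method": "apply_moves", "body": {"moves": [[1,0,0,-1,0,0,0],[1,0,0,0,0,0,0]]}}

```text
time: 13.4
tool_pos: [0.5548, 0.1403, 0.1864]
tool_rot: [-0.384, 0.382, -0.594, 0.595]
contact_force: [6.6, -3.4, -4.3]
gripper_width: -0.001
```

The end stop is reached: force rises to about 7 N and the TCP stalls. Retreating clear.

Call:
{"method": "apply_moves", "body": {"moves": [[1,0,0,5,0,0,0],[1,0,0,10,0,0,0],[1,0,0,15,0,0,0],[1,0,-30,0,0,0,0],[1,0,-30,0,0,0,0],[1,0,-30,0,0,0,0],[1,40,0,0,0,0,0],[1,40,0,0,0,0,0],[1,40,0,0,0,0,0],[1,0,0,0,0,0,0],[1,0,0,0,0,0,0]]}}

```text
time: 14.5
tool_pos: [0.5321, 0.0182, 0.2767]
tool_rot: [0.383, -0.382, 0.595, -0.595]
contact_force: [0.4, -0.0, 0.1]
gripper_width: -0.003
```

```bash
python3 look.py pics/a9.png
```

```text
t 14.5 tcp rel [ 18.2 -75.1 158.7] W -0.0030992466835673576 F [ 0.4 -0.   0.1] 
 [[-0.  0.  1.]
 [-1.  0. -0.]
 [-0. -1.  0.]]
```

View pics/a9.png

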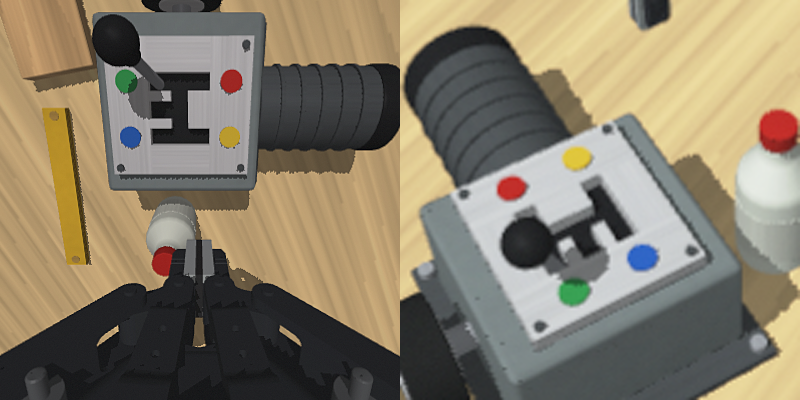

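Wrist view: the stem lies in the green slot with the knob at (237,41). Side view: knob at (250,257). The arm is clear and the bystanders are in place. One last number, then I hand in.

Run:
```python
from h import *
c=cam("wrist",manip.state())
print(rel(tri([ray(*c,(237,41)),ray(*cam("side"),(250.4,257.2))])))
print(manip.job_done())
```

```text
[-39.1  46.6  60.4]
the job is handed in; nothing more can be done
None
```

The lever is fully home in the green slot, and I handed the job in at about 14.5 s. I pushed it with shut fingers out of the parking slot (+x), along the cross channel (+y), then back (-x) into the green slot. It did not enter any other coloured slot.

- **Force:** pushing took about 3–5 N. At the end stop it rose to about 8.6 N, and the arm stopped advancing.
- **Position:** after I backed off, the knob measured x = -39 mm, y = 47 mm from the gate's centre. Fully home is nominally -37 and 47, so it agrees within the 2 mm calibration error.
- **Scene:** the arm is clear with zero force. The last views show the glue, offcut and rule where they were; I checked that by eye and did not measure it.
- **Disagreement:** the first knob measurement gave x = -30 mm where about -37 was expected. I did not resolve this, but it had no effect because I found contact by force.

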